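Set out the wood stains from light to dark

TASK

Set the class's four stain jars out on the turquoise board, one standing upright in the middle of each round mark, in order of shade: the lightest stain on the white mark at one end, getting darker along the row to the darkest on the black mark at the other end. Do not tip a jar over, and leave the tape roll and the glue bottle where they are.

Things in the scene. Friction and masses are not known exactly. Their poses are not given: they have to be found in the camera images.
- jar_straw: Small upright stain jar, the lightest: pale straw (cream-yellow). Round, 48 mm diameter, 76 mm tall, about 0.18 kg (0.13 to 0.25); straight body up to 60 mm, white paper band round it, steel lid with a disc of the stain's shade on top. Origin: centre of its underside, z up. All four jars are alike but for the shade. Stands loose on the bench at the start.
- jar_honey: Small upright stain jar, the second lightest: honey (orange-amber). Round, 48 mm diameter, 76 mm tall, about 0.18 kg (0.13 to 0.25); straight body up to 60 mm, white paper band round it, steel lid with a disc of the stain's shade on top. Origin: centre of its underside, z up. All four jars are alike but for the shade. Stands loose on the bench at the start.
- jar_chestnut: Small upright stain jar, the second darkest: chestnut (red-brown). Round, 48 mm diameter, 76 mm tall, about 0.18 kg (0.13 to 0.25); straight body up to 60 mm, white paper band round it, steel lid with a disc of the stain's shade on top. Origin: centre of its underside, z up. All four jars are alike but for the shade. Stands loose on the bench at the start.
- jar_ebony: Small upright stain jar, the darkest: ebony (almost black). Round, 48 mm diameter, 76 mm tall, about 0.18 kg (0.13 to 0.25); straight body up to 60 mm, white paper band round it, steel lid with a disc of the stain's shade on top. Origin: centre of its underside, z up. All four jars are alike but for the shade. Stands loose on the bench at the start.
- mark_white: White mark, at one end of the row (either end): the light end. Round flat mark, 70 mm diameter, fixed on the turquoise board. Origin: centre of its underside; its top is 2 mm higher, 20 mm above the bench top. The board (fixed, 90 x 350 mm, 18 mm thick) carries four marks in one straight row along its length, 82 mm from centre to centre; the board lies across in front of the robot, anywhere up to about 12 degrees askew. 
- mark_black: Black mark, at the other end of the row: the dark end. Round flat mark, 70 mm diameter, fixed on the turquoise board. Origin: centre of its underside; its top is 2 mm higher, 20 mm above the bench top. The board (fixed, 90 x 350 mm, 18 mm thick) carries four marks in one straight row along its length, 82 mm from centre to centre; the board lies across in front of the robot, anywhere up to about 12 degrees askew. 
- mark_grey_a: Grey mark, one of two alike in the middle of the row; either one may be the nearer to the white mark. Round flat mark, 70 mm diameter, fixed on the turquoise board. Origin: centre of its underside; its top is 2 mm higher, 20 mm above the bench top. The board (fixed, 90 x 350 mm, 18 mm thick) carries four marks in one straight row along its length, 82 mm from centre to centre; the board lies across in front of the robot, anywhere up to about 12 degrees askew. 
- mark_grey_b: Grey mark, one of two alike in the middle of the row; either one may be the nearer to the white mark. Round flat mark, 70 mm diameter, fixed on the turquoise board. Origin: centre of its underside; its top is 2 mm higher, 20 mm above the bench top. The board (fixed, 90 x 350 mm, 18 mm thick) carries four marks in one straight row along its length, 82 mm from centre to centre; the board lies across in front of the robot, anywhere up to about 12 degrees askew. 
- tape: Roll of cream masking tape lying flat, 96 mm across, 25 mm high, loose; not part of the job. Origin: centre of its underside.
- glue: White glue bottle with a red cap, standing, 56 mm diameter, 150 mm tall, loose; not part of the job. Origin: centre of its underside.
Not all that is in view belongs to the job. Leave any purple look-alike of the jar_straw alone.

How it is judged (in metres and radians):
At the end, for the whole second after the job is handed in: Every jar stands upright (within 0.1 rad) and still on its mark, within 12 mm of the mark's centre and resting on it: the straw jar on the white mark, the honey jar on the grey mark next to white, the chestnut jar on the grey mark next to black, the ebony jar on the black mark (horizontal distance between jar_straw and mark_white below 0.012 m and z of jar_straw in the frame of mark_white between -0.002 and 0.006 m and horizontal distance between jar_ebony and mark_black below 0.012 m and z of jar_ebony in the frame of mark_black between -0.002 and 0.006 m and ((horizontal distance between mark_white and mark_grey_a below 0.12 m and horizontal distance between jar_honey and mark_grey_a below 0.012 m and z of jar_honey in the frame of mark_grey_a between -0.002 and 0.006 m and horizontal distance between jar_chestnut and mark_grey_b below 0.012 m and z of jar_chestnut in the frame of mark_grey_b between -0.002 and 0.006 m) or (horizontal distance between mark_white and mark_grey_b below 0.12 m and horizontal distance between jar_honey and mark_grey_b below 0.012 m and z of jar_honey in the frame of mark_grey_b between -0.002 and 0.006 m and horizontal distance between jar_chestnut and mark_grey_a below 0.012 m and z of jar_chestnut in the frame of mark_grey_a between -0.002 and 0.006 m)) and angle between each of jar_straw, jar_honey, jar_chestnut, jar_ebony's own z axis and vertical below 0.1 rad and linear speed of each of jar_straw, jar_honey, jar_chestnut, jar_ebony below 0.02 m/s); the robot touches nothing.
It fails at once if a stain jar is tipped over (angle between any of jar_straw, jar_honey, jar_chestnut, jar_ebony's own z axis and vertical above 0.6 rad).
It fails at once if the tape roll or the glue bottle is pushed away or knocked over (distance of any of tape, glue from where it was at the start of the episode above 0.025 m or angle between glue's own z axis and vertical above 0.4 rad).
It also fails if it takes over 99 s, if anything falls off the work surface, if the arm or the gripper's body presses on something with over 40 N, if the wrist force passes 120 N, or if a joint passes its speed limit or range.

ROBOT

A 6-joint arm with a two-finger parallel gripper is mounted at the origin on the work surface. World frame = base frame: x ahead of the robot, y to its left, z up, the work surface at z = 0. Lengths are in m, angles in degrees, forces in N, time in s.
With the tool pointing down it reaches from about 0.35 to 0.875 m from the base axis. Payload 4.2 kg.
Tool frame: the origin (TCP) lies midway between the tips of the shut fingers; the grasp point (between the pads) lies 19 mm behind it; z points along the fingers, y is the direction in which the jaws open and shut (so a half turn about z gives the same grasp; the last joint's range is limited). The gripper opens to 87 mm and grips with 3 to 60 N. Pads are 19 mm wide; open, the fingers measure 117 mm over their backs; the gripper's body (75 mm by 190 mm) begins 51 mm behind the grasp point.
Start: joints at [81.509, 22.042, 0.453, 0, -68.411, -14.817], TCP at [0.247, 0.574, 0.192] pointing down, gripper open.
Joint ranges: [-179.83, 179.83], [-69.29, 118.12], [-61.27, 80.66], [-181.25, 117.63], [-171.15, -9.14], [-177.46, 177.46]. Speed limits (degrees/s): [159.86, 159.86, 180, 180, 180, 180].

INTERFACE

Orientations are given as a 3x3 rotation matrix whose columns are the frame's x, y, z axes.
In Python, from station import sense, capture, finish_job gives the robot as it stands. The module is installed in compiled form; this text tells all that it offers.
- The arm moves only by the shell command python3 -m jog 'ROWS' [OPENING]. ROWS is JSON, a list of rows, each a list of 6 numbers: the shift along the tool's x, y, z in cm, then the turn, a rotation vector about the tool's x, y, z in degrees. In form: [[dx, dy, dz, wx, wy, wz], ...]. A call has exactly 5 rows; each row shifts and turns the commanded pose from where the row before left it, along the tool's axes as they then stand; what a row does not reach is not made up. A row lasts 1/12 s, in which the tool goes at most 41.7 mm and 7.16 degrees, less where a joint would pass 70% of its speed; a pose out of reach is approached as far as the arm can. A call is refused whole if a number of a shift passes 4.17 or a number of a turn 7.16, either way. A call with a gripper value outside its range is refused whole. OPENING is the finger opening in cm, from 0 to 8.7, set as the call begins (- or left out, the last holds). The fingers move at their own pace and stop on an object; the grip force is fixed at half the most. Time passes only in rows, so rows that do not move let the fingers close, or fill a call up. It gives the time, the measured TCP pose, the force and the opening at its end, in the units of the state.
- sense(): the state, without advancing time (a new reading comes with each control period).
- capture(name): name is "side" or "top"; returns a dict with "frame" (420x560x3 uint8, red, green, blue), "fx", "fy", "cx", "cy" (pixels), "world_to_cam" (4x4, takes a point from world to camera coordinates). Camera axes: x right, y up, looking along -z (the intrinsics and any distortion apply to the point x, -y, -z); pixel columns grow to the right and rows downward; lengths in m; the calibration is good to about 2 mm. A picture is of the moment at which its call begins. There is no depth.
- finish_job(): hands the job in, once; it reports no verdict.
The state is a dict: "time_s": time; "joints": joint angles; "joint_velocities": joint speeds; "effort": joint torques, N m; "tcp_pos": TCP position; "ee_rot": TCP orientation; "wrist_force": force on the tool from outside, world axes, zero at the start; "moment": the same for the moment, N m; "gripper_width": opening from 0.0 (shut) to 1.0 (fully open).
Only numpy, scipy, OpenCV 4.12 (cv2) and the standard library are available. Lean on these libraries where they do the work, as an engineer would, in place of code of your own. Each camera call takes 0.05 s, during which the arm holds its last target.

## Working session

There is one attempt and no reset: what is moved stays moved. The work goes in short steps, Python scripts to look and compute and a shell command to move; the robot and the scene stay as the last step left them, time stands still between calls to the robot, and variables do not carry over. Pictures are saved under pics/ and viewed, and the job is handed in when it is done.

```bash
mkdir -p pics
python3 - <<'E'
from station import sense, capture
import cv2
print(sense())
for n in("top","side"):
    c=capture(n); cv2.imwrite(f"pics/{n}0.png",c["frame"][:,:,::-1]); print({k:v for k,v in c.items() if k!="frame"})
E
```

```text
{'time_s': 0.0, 'joints': array([ 8.15085055e+01,  2.20907693e+01,  3.79277826e-01, -2.99117441e-02,
       -6.84120624e+01, -1.48165889e+01]), 'joint_velocities': array([ 0.05153128,  0.02884991,  0.07167888,  0.14339723, -0.07440346,
       -0.0553994 ]), 'effort': array([-1.14879418e-03, -3.90670288e+01,  1.87405121e+01,  4.22000259e+00,
        1.09830574e-02, -1.95217676e-04]), 'tcp_pos': array([0.24701012, 0.57337498, 0.19075379]), 'ee_rot': array([[ 9.18314376e-01, -3.95851071e-01, -7.98532089e-04],
       [-3.95851867e-01, -9.18312066e-01, -2.06105246e-03],
       [ 8.25681705e-05,  2.20879452e-03, -9.99997557e-01]]), 'wrist_force': array([-0.77854675,  0.63246702, -0.36691477]), 'moment': array([-0.02355056, -0.01137283, -0.01386109]), 'gripper_width': 0.99896087664608}
{'fx': 413.2712882291196, 'fy': 413.2712882291196, 'cx': 287.18284696011074, 'cy': 208.51178664961512, 'world_to_cam': array([[-0.14596617, -0.98928755, -0.00200259,  0.06519306],
       [ 0.96108292, -0.14228402,  0.23680136, -0.5557146 ],
       [-0.23454958,  0.03264033,  0.97155602, -0.90633369],
       [ 0.        ,  0.        ,  0.        ,  1.        ]])}
{'fx': 427.06726323243623, 'fy': 427.06726323243623, 'cx': 277.19389009476805, 'cy': 204.34045799810266, 'world_to_cam': array([[ 0.72969011, -0.68365911, -0.01274974, -0.39484771],
       [ 0.48777171,  0.50736522,  0.71039375, -0.32199189],
       [-0.47919839, -0.52458626,  0.70368897, -0.78243472],
       [ 0.        ,  0.        ,  0.        ,  1.        ]])}
```

View pics/top0.png

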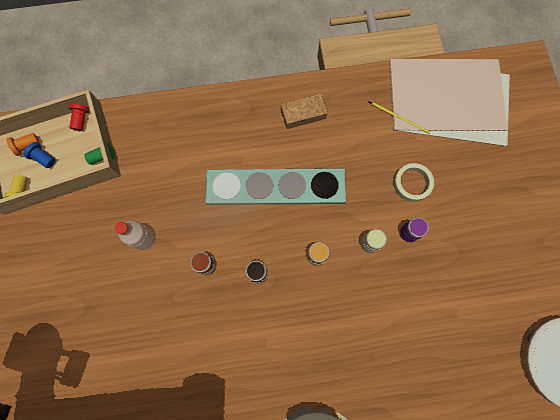

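View pics/side0.png

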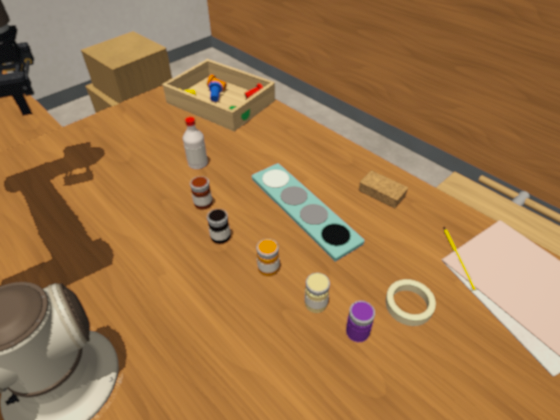

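Top view: white mark (227,186), greys (259,185) and (292,185), black (325,185). The lids are chestnut (201,262), ebony (256,271), honey (318,253) and straw (376,240), with the purple decoy at (418,228). The tape is at (414,181) and the glue cap at (121,228).

```bash
cat > h.py <<'E'
import numpy as np, cv2
from station import sense, capture
def ray(c,u,v,z):
    W=c["world_to_cam"];R=W[:3,:3];t=W[:3,3]
    o=-R.T@t; d=R.T@np.array([(u-c["cx"])/c["fx"],-(v-c["cy"])/c["fy"],-1.])
    return o+d*(z-o[2])/d[2]
def blob(c,u,v,tol=28,maxr=30):
    f=cv2.cvtColor(c["frame"],cv2.COLOR_RGB2LAB)
    m=np.zeros((422,562),np.uint8)
    cv2.floodFill(f.copy(),m,(u,v),0,(tol,)*3,(tol,)*3,cv2.FLOODFILL_MASK_ONLY|cv2.FLOODFILL_FIXED_RANGE|(255<<8))
    m=m[1:-1,1:-1]
    k=cv2.findContours(m,cv2.RETR_EXTERNAL,cv2.CHAIN_APPROX_NONE)[0]
    k=max(k,key=cv2.contourArea); return cv2.fitEllipse(cv2.convexHull(k))
E
python3 - <<'E'
from h import *
T=capture("top");S=capture("side")
def go(n,c,L,tol=28):
    for k,(u,v,z) in L.items():
        e=blob(c,u,v,tol); p=ray(c,*e[0],z); s=np.array(e[1])*np.linalg.norm(p-ray(c,0,0,0)*0-(-c["world_to_cam"][:3,:3].T@c["world_to_cam"][:3,3]))/c["fx"]
        print(n,k,np.round(e[0],1),np.round(p,4),"size",np.round(s,3))
go("top",T,dict(white=(227,186,.02),g1=(259,185,.02),g2=(292,185,.02),black=(325,185,.02),ch=(201,262,.076),eb=(256,271,.076),ho=(318,253,.076),st=(376,240,.076),pu=(418,228,.076)))
go("side",S,dict(white=(276,178,.02),g1=(294,196,.02),g2=(314,214,.02),black=(336,235,.02),ch=(201,185,.076),eb=(218,216,.076),ho=(267,247,.076),st=(318,283,.076),pu=(361,312,.076)))
print(ray(T,414,181,.025),ray(T,121,228,.15))
for n,c,b in(("t",T,(190,150,430,290)),("s",S,(180,110,400,350))):
    x,y,X,Y=b;q=cv2.resize(c["frame"][y:Y,x:X,::-1],None,fx=3 if n=="t" else 2.5,fy=3 if n=="t" else 2.5,interpolation=cv2.INTER_CUBIC);cv2.imwrite(f"pics/z{n}.png",q)
E
```

```text
top white [225.9 185.2] [0.6526 0.1249 0.02  ] size [0.068 0.074]
top g1 [259.  185.3] [0.6401 0.0429 0.02  ] size [0.069 0.072]
top g2 [291.5 185. ] [ 0.6289 -0.0378  0.02  ] size [0.068 0.073]
top black [324.1 184.8] [ 0.6174 -0.1188  0.02  ] size [0.066 0.068]
top ch [200.3 261.1] [0.4647 0.196  0.076 ] size [0.039 0.045]
top eb [255.2 270.2] [0.4263 0.0757 0.076 ] size [0.038 0.041]
top ho [319.  251.4] [ 0.4471 -0.0733  0.076 ] size [0.04  0.043]
top st [376.1 238.4] [ 0.4575 -0.2077  0.076 ] size [0.042 0.044]
top pu [418.3 226.6] [ 0.4703 -0.3092  0.076 ] size [0.04  0.043]
side white [275.3 177.7] [0.6494 0.1228 0.02  ] size [0.048 0.073]
side g1 [293.5 195.5] [0.6359 0.0397 0.02  ] size [0.051 0.073]
side g2 [313.5 214.1] [ 0.6248 -0.0412  0.02  ] size [0.053 0.072]
side black [335.4 234.3] [ 0.614  -0.1217  0.02  ] size [0.045 0.062]
side ch [199.1 181.6] [0.4614 0.1951 0.076 ] size [0.025 0.037]
side eb [216.8 214.7] [0.4238 0.0741 0.076 ] size [0.022 0.033]
side ho [267.  245.9] [ 0.4448 -0.0728  0.076 ] size [0.03  0.039]
side st [317.4 281.9] [ 0.4549 -0.2088  0.076 ] size [0.036 0.043]
side pu [362.  310.7] [ 0.4677 -0.3095  0.076 ] size [0.034 0.042]
[ 0.59295223 -0.34183688  0.025     ] [0.54874007 0.34157531 0.15      ]
```

View pics/zt.png

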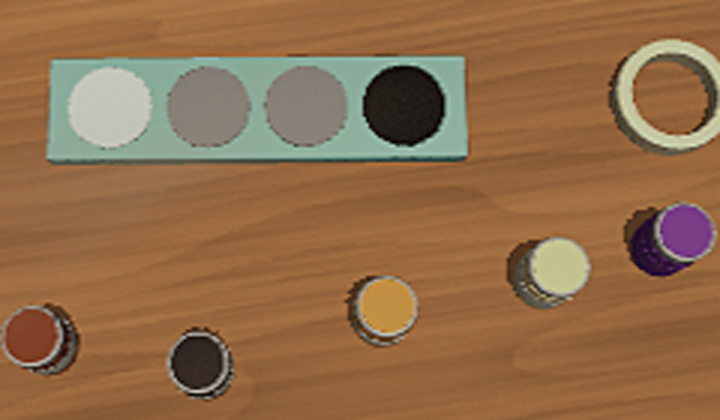

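Both views agree to about 3 mm, and the marks come out about 82 mm apart, so the measurements are usable. I'll turn the tool so its x axis is -Y and its y axis is -X, with the jaws across the row.

```bash
python3 -m jog '[[0,0,0,0,0,6.67],[0,0,0,0,0,6.67],[0,0,0,0,0,6.67],[0,0,0,0,0,6.67],[0,0,0,0,0,6.67]]' 8.7; python3 -m jog '[[0,0,0,0,0,6.67],[0,0,0,0,0,6.67],[0,0,0,0,0,6.67],[0,0,0,0,0,6.67],[0,0,0,0,0,6.67]]'; python3 -c "
from h import *;s=sense();print(s['ee_rot'].round(3),s['joints'].round(1))"
```

```text
time_s: 0.62
tcp_pos: [0.2472, 0.5738, 0.1915]
ee_rot: [[0.545, -0.839, -0.0], [-0.839, -0.545, -0.001], [0.0, 0.001, -1.0]]
wrist_force: [-0.3, -0.3, -0.3]
gripper_width: 1.0
time_s: 1.03
tcp_pos: [0.2472, 0.5738, 0.1915]
ee_rot: [[-0.006, -1.0, -0.0], [-1.0, 0.006, -0.001], [0.001, 0.0, -1.0]]
wrist_force: [0.5, -0.1, 0.8]
gripper_width: 0.999
[[-0.006 -1.    -0.   ]
 [-1.     0.006 -0.001]
 [ 0.001  0.    -1.   ]] [ 81.5  22.1   0.4  -0.  -68.4 -81.8]
```

```bash
for i in 1; do python3 -m jog '[[2.52,-1.44,0,0,0,0],[2.52,-1.44,0,0,0,0],[2.52,-1.44,0,0,0,0],[2.52,-1.44,0,0,0,0],[2.52,-1.44,0,0,0,0]]'; done; python3 -m jog '[[2.52,-1.44,0,0,0,0],[2.52,-1.44,0,0,0,0],[2.52,-1.44,0,0,0,0],[2.52,-1.44,0,0,0,0],[2.52,-1.44,0,0,0,0]]';  python3 -m jog '[[2.52,-1.44,0,0,0,0],[2.52,-1.44,0,0,0,0],[2.52,-1.44,0,0,0,0],[2.52,-1.44,0,0,0,0],[2.52,-1.44,0,0,0,0]]'; python3 -m jog '[[0,0,1,0,0,0],[0,0,1,0,0,0],[0,0,1,0,0,0],[0,0,1,0,0,0],[0,0,1,0,0,0]]'
```

```text
time_s: 1.45
tcp_pos: [0.3196, 0.4466, 0.1917]
ee_rot: [[0.0, -1.0, -0.0], [-1.0, -0.0, -0.0], [0.0, 0.0, -1.0]]
wrist_force: [1.4, 0.2, -0.9]
gripper_width: 1.001
time_s: 1.87
tcp_pos: [0.3916, 0.3206, 0.1918]
ee_rot: [[0.0, -1.0, -0.0], [-1.0, -0.0, 0.0], [-0.0, 0.0, -1.0]]
wrist_force: [0.4, -0.8, 0.2]
gripper_width: 1.003
time_s: 2.28
tcp_pos: [0.4636, 0.1946, 0.1919]
ee_rot: [[0.0, -1.0, -0.0], [-1.0, -0.0, 0.0], [-0.0, 0.0, -1.0]]
wrist_force: [0.4, 0.1, -0.5]
gripper_width: 1.0
time_s: 2.7
tcp_pos: [0.4626, 0.1965, 0.1405]
ee_rot: [[0.001, -1.0, -0.001], [-1.0, -0.001, -0.001], [0.001, 0.001, -1.0]]
wrist_force: [-0.5, 0.4, -1.1]
gripper_width: 1.0
```

```bash
python3 -m jog '[[0,0,1.6,0,0,0],[0,0,1.6,0,0,0],[0,0,1.6,0,0,0],[0,0,1.6,0,0,0],[0,0,1.6,0,0,0]]'; python3 -m jog '[[0,0,1,0,0,0],[0,0,1,0,0,0],[0,0,1,0,0,0],[0,0,0.8,0,0,0],[0,0,0,0,0,0]]';python3 -m jog '[[0,0,0,0,0,0],[0,0,0,0,0,0],[0,0,0,0,0,0],[0,0,0,0,0,0],[0,0,0,0,0,0]]' 3.5
```

```text
time_s: 3.12
tcp_pos: [0.4626, 0.1966, 0.0604]
ee_rot: [[0.002, -1.0, -0.0], [-1.0, -0.002, -0.0], [0.0, 0.0, -1.0]]
wrist_force: [-0.1, -0.2, 0.2]
gripper_width: 0.999
time_s: 3.53
tcp_pos: [0.4617, 0.1956, 0.0217]
ee_rot: [[0.001, -1.0, -0.003], [-1.0, -0.001, -0.003], [0.003, 0.003, -1.0]]
wrist_force: [0.3, -0.8, 0.2]
gripper_width: 0.999
time_s: 3.95
tcp_pos: [0.4635, 0.1962, 0.0244]
ee_rot: [[-0.0, -1.0, 0.001], [-1.0, 0.0, 0.001], [-0.001, -0.001, -1.0]]
wrist_force: [-0.2, 0.5, -0.9]
gripper_width: 0.703
```

```bash
python3 -m jog '[[0,0,0,0,0,0],[0,0,0,0,0,0],[0,0,0,0,0,0],[0,0,0,0,0,0],[0,0,0,0,0,0]]' 3.5
python3 - <<'E'
from h import *
for n in("top","side"):
    c=capture(n); cv2.imwrite(f"pics/{n}1.png",c["frame"][:,:,::-1])
E
```

```text
time_s: 4.37
tcp_pos: [0.4629, 0.1958, 0.024]
ee_rot: [[-0.0, -1.0, -0.001], [-1.0, 0.0, -0.0], [0.0, 0.001, -1.0]]
wrist_force: [-1.7, -1.2, 4.6]
gripper_width: 0.537
```

View pics/side1.png

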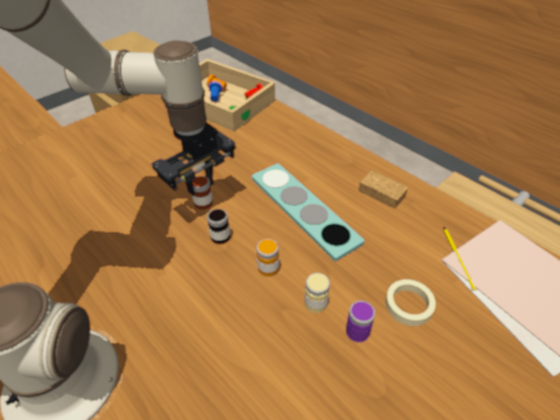

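The side view shows the gripper closed round the chestnut jar at about (201,192), and the opening has stopped at 47 mm. Lifting and carrying it to the grey mark next to black.

```bash
python3 -m jog '[[0,0,-1.5,0,0,0],[0,0,-2.5,0,0,0],[0,0,-3,0,0,0],[0,0,-2.5,0,0,0],[0,0,-1.5,0,0,0]]'; python3 -m jog '[[1.4,-1,0,0,0,0],[2.4,-1.7,0,0,0,0],[2.7,-1.9,0,0,0,0],[2.7,-1.9,0,0,0,0],[2.7,-1.9,0,0,0,0]]';  python3 -m jog '[[2.7,-1.9,0,0,0,0],[2.7,-1.9,0,0,0,0],[2.7,-1.9,0,0,0,0],[2.1,-1.4,0,0,0,0],[1.4,-0.9,0,0,0,0]]'; python3 -m jog '[[0,0,1,0,0,0],[0,0,2,0,0,0],[0,0,2,0,0,0],[0,0,1.5,0,0,0],[0,0,0.5,0,0,0]]'
```

```text
time_s: 4.88
tcp_pos: [0.4645, 0.1967, 0.1363]
ee_rot: [[0.0, -1.0, 0.004], [-1.0, -0.0, 0.002], [-0.002, -0.004, -1.0]]
wrist_force: [1.3, 1.0, -1.6]
gripper_width: 0.543
time_s: 5.3
tcp_pos: [0.5477, 0.0758, 0.1331]
ee_rot: [[0.0, -1.0, -0.0], [-1.0, -0.0, 0.0], [-0.0, 0.0, -1.0]]
wrist_force: [1.0, 1.5, -1.9]
gripper_width: 0.536
time_s: 5.72
tcp_pos: [0.6282, -0.0415, 0.1323]
ee_rot: [[-0.002, -1.0, -0.001], [-1.0, 0.002, -0.0], [0.0, 0.001, -1.0]]
wrist_force: [-0.1, 0.2, -1.9]
gripper_width: 0.536
time_s: 6.13
tcp_pos: [0.6242, -0.0388, 0.0596]
ee_rot: [[-0.001, -1.0, -0.007], [-1.0, 0.001, -0.0], [0.0, 0.007, -1.0]]
wrist_force: [-0.0, 0.7, -3.2]
gripper_width: 0.539
```

```bash
python3 -m jog '[[0,0,0.5,0,0,0],[0,0,0.5,0,0,0],[0,0,0.3,0,0,0],[0,0,0,0,0,0],[0,0,0,0,0,0]]'; python3 -c "
from h import *
for n in('top','side'):
    c=capture(n); cv2.imwrite(f'pics/{n}2.png',c['frame'][:,:,::-1])
s=sense();print(s['tcp_pos'],s['wrist_force'])"
```

```text
time_s: 6.55
tcp_pos: [0.6276, -0.0389, 0.0514]
ee_rot: [[0.0, -1.0, 0.001], [-1.0, -0.0, 0.0], [-0.0, -0.001, -1.0]]
wrist_force: [0.5, 0.1, -1.7]
gripper_width: 0.535
[ 0.62769176 -0.03896957  0.05162354] [-0.93217489 -0.18924242 -3.23995224]
```

View pics/side2.png

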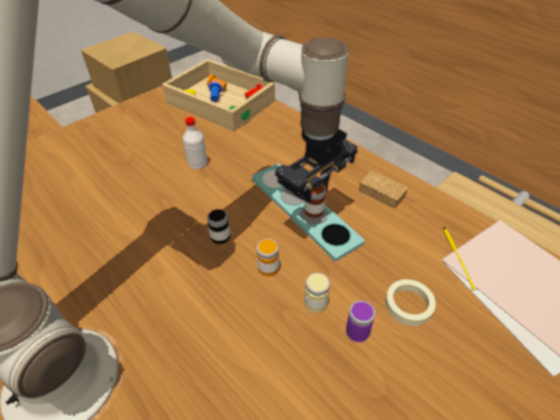

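The chestnut jar hangs over the grey mark next to black, at about (315,205). About 7 mm left to go down, then release.

```bash
python3 -m jog '[[0,0,0.3,0,0,0],[0,0,0.2,0,0,0],[0,0,0.2,0,0,0],[0,0,0,0,0,0],[0,0,0,0,0,0]]'; python3 -m jog '[[0,0,0,0,0,0],[0,0,0,0,0,0],[0,0,0,0,0,0],[0,0,0,0,0,0],[0,0,0,0,0,0]]'
```

```text
time_s: 7.07
tcp_pos: [0.6272, -0.0391, 0.044]
ee_rot: [[-0.0, -1.0, 0.0], [-1.0, 0.0, -0.0], [0.0, -0.0, -1.0]]
wrist_force: [-1.6, -0.2, 0.2]
gripper_width: 0.541
time_s: 7.48
tcp_pos: [0.6273, -0.0391, 0.044]
ee_rot: [[-0.0, -1.0, 0.0], [-1.0, 0.0, -0.0], [0.0, -0.0, -1.0]]
wrist_force: [-0.9, -0.5, 0.9]
gripper_width: 0.537
```

```bash
python3 -m jog '[[0,0,0,0,0,0],[0,0,0,0,0,0],[0,0,0,0,0,0],[0,0,0,0,0,0],[0,0,0,0,0,0]]' 8.7; python3 -m jog '[[0,0,0,0,0,0],[0,0,-0.5,0,0,0],[0,0,-2.5,0,0,0],[0,0,-3,0,0,0],[0,0,-3,0,0,0]]';  python3 -m jog '[[-1.14,2.02,0,0,0,0],[-1.14,2.02,0,0,0,0],[-1.14,2.02,0,0,0,0],[-1.14,2.02,0,0,0,0],[-1.14,2.02,0,0,0,0]]'; python3 -m jog '[[-1.14,2.02,0,0,0,0],[-1.14,2.02,0,0,0,0],[-1.14,2.02,0,0,0,0],[-1.14,2.02,0,0,0,0],[-1.14,2.02,0,0,0,0]]'; python3 -m jog '[[0,0,0.5,0,0,0],[0,0,1,0,0,0],[0,0,1,0,0,0],[0,0,0.5,0,0,0],[0,0,0,0,0,0]]'
python3 - <<'E'
from h import *
c=capture("side");cv2.imwrite("pics/side3.png",c["frame"][:,:,::-1])
c=capture("top");cv2.imwrite("pics/top3.png",c["frame"][:,:,::-1])
print(sense()["tcp_pos"])
E
```

```text
time_s: 7.9
tcp_pos: [0.6274, -0.039, 0.0438]
ee_rot: [[-0.0, -1.0, 0.0], [-1.0, 0.0, 0.0], [-0.0, -0.0, -1.0]]
wrist_force: [0.9, 0.9, -0.2]
gripper_width: 0.834
time_s: 8.32
tcp_pos: [0.6267, -0.0392, 0.1346]
ee_rot: [[-0.0, -1.0, -0.002], [-1.0, 0.0, -0.001], [0.001, 0.002, -1.0]]
wrist_force: [0.3, -0.5, 0.5]
gripper_width: 0.995
time_s: 8.73
tcp_pos: [0.5253, 0.0183, 0.1343]
ee_rot: [[-0.0, -1.0, 0.001], [-1.0, 0.0, 0.0], [-0.0, -0.001, -1.0]]
wrist_force: [-0.0, -0.0, 0.4]
gripper_width: 0.999
time_s: 9.15
tcp_pos: [0.4244, 0.0754, 0.1343]
ee_rot: [[-0.0, -1.0, 0.001], [-1.0, 0.0, 0.0], [-0.0, -0.001, -1.0]]
wrist_force: [-0.4, 0.6, 0.4]
gripper_width: 1.001
time_s: 9.57
tcp_pos: [0.4247, 0.0745, 0.1031]
ee_rot: [[-0.0, -1.0, -0.002], [-1.0, 0.0, -0.001], [0.001, 0.002, -1.0]]
wrist_force: [-0.5, 0.5, 0.9]
gripper_width: 1.002
[0.42563023 0.07489849 0.1040738 ]
```

View pics/side3.png

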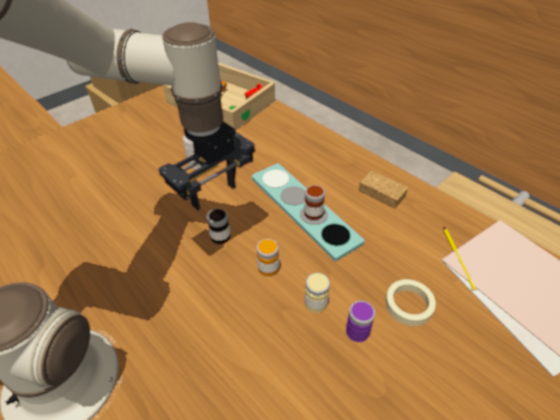

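View pics/top3.png

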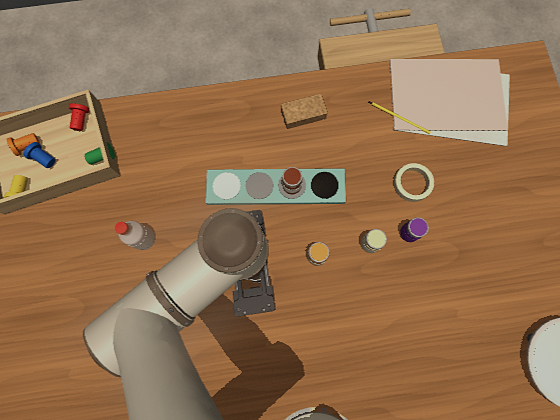

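The chestnut jar stands upright on the grey mark, with its lid at (292,177) in the top view. I'll measure its offset and carry on with ebony.

```bash
python3 - <<'E'
from h import *
T=capture("top");S=capture("side")
for c,u,v in((T,292,177),(S,315,191)):
    e=blob(c,u,v); print(e[0],e[1],ray(c,*e[0],.096).round(4))
E
python3 -m jog '[[0,0,1.6,0,0,0],[0,0,1.6,0,0,0],[0,0,1.6,0,0,0],[0,0,1.6,0,0,0],[0,0,1.6,0,0,0]]'; python3 -m jog '[[0,0,0,0,0,0],[0,0,0,0,0,0],[0,0,0,0,0,0],[0,0,0,0,0,0],[0,0,0,0,0,0]]' 3.5;python3 -m jog '[[0,0,0,0,0,0],[0,0,0,0,0,0],[0,0,0,0,0,0],[0,0,0,0,0,0],[0,0,0,0,0,0]]'
```

```text
(291.9389953613281, 175.7671661376953) (16.206209182739258, 16.643070220947266) [ 0.6282 -0.0382  0.096 ]
(314.6443786621094, 190.7793731689453) (10.412313461303711, 15.267168998718262) [ 0.6257 -0.0391  0.096 ]
time_s: 10.18
tcp_pos: [0.4259, 0.0752, 0.0238]
ee_rot: [[-0.0, -1.0, 0.002], [-1.0, 0.0, 0.001], [-0.001, -0.002, -1.0]]
wrist_force: [-0.1, 0.4, -0.5]
gripper_width: 0.994
time_s: 10.6
tcp_pos: [0.426, 0.0754, 0.0249]
ee_rot: [[-0.0, -1.0, 0.002], [-1.0, 0.0, 0.001], [-0.001, -0.002, -1.0]]
wrist_force: [-0.1, -0.1, -0.2]
gripper_width: 0.701
time_s: 11.02
tcp_pos: [0.4251, 0.0749, 0.0242]
ee_rot: [[0.0, -1.0, -0.0], [-1.0, -0.0, -0.0], [0.0, 0.0, -1.0]]
wrist_force: [-2.6, 0.2, 5.9]
gripper_width: 0.538
```

```bash
python3 -m jog '[[0,0,-1.5,0,0,0],[0,0,-2.5,0,0,0],[0,0,-3,0,0,0],[0,0,-2.5,0,0,0],[0,0,-1.5,0,0,0]]'; python3 -m jog '[[1,-1,0,0,0,0],[1.8,-1.8,0,0,0,0],[2.3,-2.3,0,0,0,0],[2.3,-2.3,0,0,0,0],[2.3,-2.3,0,0,0,0]]';  python3 -m jog '[[2.3,-2.3,0,0,0,0],[2.3,-2.3,0,0,0,0],[2.3,-2.3,0,0,0,0],[1.8,-1.8,0,0,0,0],[1.1,-0.7,0,0,0,0]]'; python3 -m jog '[[0,0,1,0,0,0],[0,0,2,0,0,0],[0,0,2.5,0,0,0],[0,0,2,0,0,0],[0,0,0.5,0,0,0]]';python3 -m jog '[[0,0,0.3,0,0,0],[0,0,0,0,0,0],[0,0,0,0,0,0],[0,0,0,0,0,0],[0,0,0,0,0,0]]'
```

```text
time_s: 11.43
tcp_pos: [0.4264, 0.0755, 0.1363]
ee_rot: [[0.0, -1.0, 0.004], [-1.0, -0.0, 0.002], [-0.002, -0.004, -1.0]]
wrist_force: [-0.5, 0.4, -0.1]
gripper_width: 0.54
time_s: 11.85
tcp_pos: [0.5228, -0.023, 0.1333]
ee_rot: [[0.0, -1.0, -0.0], [-1.0, -0.0, 0.0], [-0.0, 0.0, -1.0]]
wrist_force: [-0.4, 2.2, -0.6]
gripper_width: 0.542
time_s: 12.27
tcp_pos: [0.6179, -0.1221, 0.1322]
ee_rot: [[-0.002, -1.0, -0.001], [-1.0, 0.002, -0.0], [0.0, 0.001, -1.0]]
wrist_force: [0.6, -0.3, -1.7]
gripper_width: 0.54
time_s: 12.68
tcp_pos: [0.6118, -0.119, 0.0492]
ee_rot: [[-0.001, -1.0, -0.009], [-1.0, 0.001, 0.001], [-0.001, 0.009, -1.0]]
wrist_force: [-1.2, 1.1, -2.5]
gripper_width: 0.54
time_s: 13.1
tcp_pos: [0.617, -0.1199, 0.0523]
ee_rot: [[0.0, -1.0, 0.003], [-1.0, -0.0, 0.0], [-0.0, -0.003, -1.0]]
wrist_force: [-0.2, -0.1, -1.3]
gripper_width: 0.539
```

```bash
python3 -m jog '[[0,0,0.3,0,0,0],[0,0,0.3,0,0,0],[0,0,0.2,0,0,0],[0,0,0,0,0,0],[0,0,0,0,0,0]]'; python3 -m jog '[[0,0,0,0,0,0],[0,0,0,0,0,0],[0,0,0,0,0,0],[0,0,0,0,0,0],[0,0,0,0,0,0]]'
```

```text
time_s: 13.52
tcp_pos: [0.6164, -0.1203, 0.0443]
ee_rot: [[0.0, -1.0, 0.001], [-1.0, -0.0, -0.001], [0.001, -0.001, -1.0]]
wrist_force: [-2.0, 0.7, 5.0]
gripper_width: 0.538
time_s: 13.93
tcp_pos: [0.6164, -0.1202, 0.0442]
ee_rot: [[0.0, -1.0, 0.001], [-1.0, -0.0, -0.001], [0.001, -0.001, -1.0]]
wrist_force: [-2.0, 1.4, 4.4]
gripper_width: 0.543
```

```bash
python3 -m jog '[[0,0,0,0,0,0],[0,0,0,0,0,0],[0,0,0,0,0,0],[0,0,0,0,0,0],[0,0,0,0,0,0]]' 8.7; python3 -m jog '[[0,0,0,0,0,0],[0,0,-0.5,0,0,0],[0,0,-2.5,0,0,0],[0,0,-3,0,0,0],[0,0,-3,0,0,0]]';  python3 -m jog '[[0.88,1.6,0,0,0,0],[0.88,1.6,0,0,0,0],[0.88,1.6,0,0,0,0],[0.88,1.6,0,0,0,0],[0.88,1.6,0,0,0,0]]'; python3 -m jog '[[0.88,1.6,0,0,0,0],[0.88,1.6,0,0,0,0],[0.88,1.6,0,0,0,0],[0.88,1.6,0,0,0,0],[0.88,1.6,0,0,0,0]]'; python3 -m jog '[[0,0,0.5,0,0,0],[0,0,1,0,0,0],[0,0,1,0,0,0],[0,0,0.5,0,0,0],[0,0,0,0,0,0]]'
python3 - <<'E'
from h import *
c=capture("side");cv2.imwrite("pics/side4.png",c["frame"][:,:,::-1])
c=capture("top");cv2.imwrite("pics/top4.png",c["frame"][:,:,::-1])
print(sense()["tcp_pos"])
E
```

```text
time_s: 14.35
tcp_pos: [0.6161, -0.1201, 0.0426]
ee_rot: [[-0.0, -1.0, -0.0], [-1.0, 0.0, -0.0], [0.0, 0.0, -1.0]]
wrist_force: [0.4, -1.0, -0.7]
gripper_width: 0.833
time_s: 14.77
tcp_pos: [0.6157, -0.1202, 0.1336]
ee_rot: [[-0.0, -1.0, -0.002], [-1.0, 0.0, -0.0], [0.0, 0.002, -1.0]]
wrist_force: [1.6, 0.1, 0.2]
gripper_width: 0.996
time_s: 15.18
tcp_pos: [0.5355, -0.1644, 0.1333]
ee_rot: [[0.0, -1.0, 0.001], [-1.0, -0.0, -0.0], [0.0, -0.001, -1.0]]
wrist_force: [0.7, 0.2, -0.0]
gripper_width: 1.0
time_s: 15.6
tcp_pos: [0.4555, -0.2084, 0.1333]
ee_rot: [[0.0, -1.0, 0.001], [-1.0, -0.0, -0.0], [0.0, -0.001, -1.0]]
wrist_force: [-1.0, -0.1, 0.9]
gripper_width: 0.999
time_s: 16.02
tcp_pos: [0.4554, -0.2075, 0.1007]
ee_rot: [[0.0, -1.0, -0.004], [-1.0, -0.0, 0.001], [-0.001, 0.004, -1.0]]
wrist_force: [0.4, 0.1, -0.3]
gripper_width: 1.002
[ 0.45647356 -0.2077866   0.10220249]
```

View pics/side4.png

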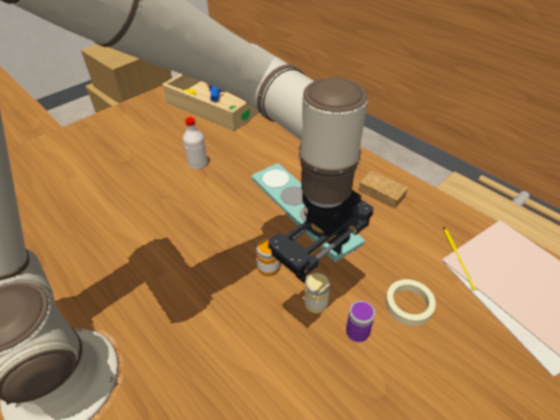

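View pics/top4.png

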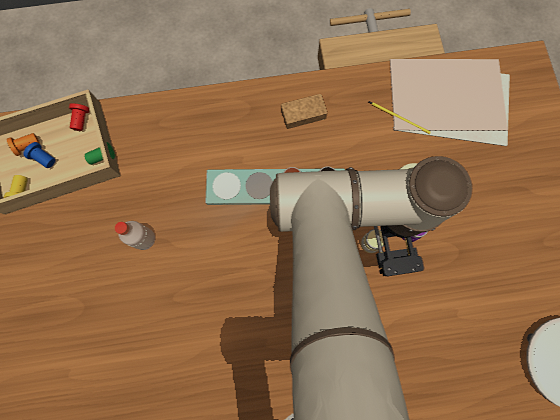

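The gripper is above the straw jar, and the arm hides the placed jars. I'll check them after this pick.

```bash
python3 -m jog '[[0,0,1.6,0,0,0],[0,0,1.6,0,0,0],[0,0,1.6,0,0,0],[0,0,1.6,0,0,0],[0,0,1.4,0,0,0]]'; python3 -m jog '[[0,0,0,0,0,0],[0,0,0,0,0,0],[0,0,0,0,0,0],[0,0,0,0,0,0],[0,0,0,0,0,0]]' 3.5;python3 -m jog '[[0,0,0,0,0,0],[0,0,0,0,0,0],[0,0,0,0,0,0],[0,0,0,0,0,0],[0,0,0,0,0,0]]'
```

```text
time_s: 16.53
tcp_pos: [0.4568, -0.2079, 0.0243]
ee_rot: [[0.0, -1.0, 0.001], [-1.0, -0.0, -0.0], [0.0, -0.001, -1.0]]
wrist_force: [-0.0, -0.1, -0.9]
gripper_width: 1.0
time_s: 16.95
tcp_pos: [0.457, -0.2081, 0.0259]
ee_rot: [[0.0, -1.0, 0.002], [-1.0, -0.0, -0.0], [0.0, -0.002, -1.0]]
wrist_force: [-0.0, 0.1, -0.0]
gripper_width: 0.707
time_s: 17.37
tcp_pos: [0.4561, -0.2081, 0.0253]
ee_rot: [[-0.0, -1.0, 0.0], [-1.0, 0.0, -0.0], [0.0, -0.0, -1.0]]
wrist_force: [-1.3, 0.6, 4.1]
gripper_width: 0.535
```

```bash
python3 -m jog '[[0,0,-1.5,0,0,0],[0,0,-2.5,0,0,0],[0,0,-3,0,0,0],[0,0,-2.5,0,0,0],[0,0,-1.5,0,0,0]]'; python3 -m jog '[[-1.2,-0.7,0,0,0,0],[-2,-1.2,0,0,0,0],[-2.4,-1.41,0,0,0,0],[-2.4,-1.41,0,0,0,0],[-2.4,-1.41,0,0,0,0]]'; python3 -m jog '[[-2.4,-1.41,0,0,0,0],[-2.4,-1.41,0,0,0,0],[-2.4,-1.41,0,0,0,0],[-2.4,-1.41,0,0,0,0],[-2.4,-1.41,0,0,0,0]]'; python3 -m jog '[[-2.4,-1.41,0,0,0,0],[-2.4,-1.41,0,0,0,0],[-2.4,-1.41,0,0,0,0],[-2,-1.2,0,0,0,0],[-1.6,-0.9,0,0,0,0]]'; python3 -m jog '[[0,0,1,0,0,0],[0,0,2,0,0,0],[0,0,2.5,0,0,0],[0,0,2,0,0,0],[0,0,0.5,0,0,0]]';python3 -m jog '[[0,0,0.3,0,0,0],[0,0,0,0,0,0],[0,0,0,0,0,0],[0,0,0,0,0,0],[0,0,0,0,0,0]]'
```

```text
time_s: 17.78
tcp_pos: [0.4573, -0.2082, 0.1372]
ee_rot: [[0.0, -1.0, 0.004], [-1.0, -0.0, -0.001], [0.001, -0.004, -1.0]]
wrist_force: [0.4, -0.8, -2.3]
gripper_width: 0.536
time_s: 18.2
tcp_pos: [0.5174, -0.1029, 0.1342]
ee_rot: [[-0.001, -1.0, -0.001], [-1.0, 0.001, 0.001], [-0.001, 0.001, -1.0]]
wrist_force: [0.7, -1.1, -2.2]
gripper_width: 0.534
time_s: 18.62
tcp_pos: [0.5879, 0.0173, 0.1338]
ee_rot: [[-0.0, -1.0, -0.002], [-1.0, 0.0, 0.0], [-0.0, 0.002, -1.0]]
wrist_force: [0.6, 0.0, -1.5]
gripper_width: 0.536
time_s: 19.03
tcp_pos: [0.6517, 0.1258, 0.1333]
ee_rot: [[0.001, -1.0, -0.001], [-1.0, -0.001, 0.0], [-0.0, 0.001, -1.0]]
wrist_force: [-0.3, 0.1, -1.5]
gripper_width: 0.536
time_s: 19.45
tcp_pos: [0.6474, 0.1226, 0.0494]
ee_rot: [[-0.002, -1.0, -0.01], [-1.0, 0.002, -0.002], [0.002, 0.01, -1.0]]
wrist_force: [-1.2, -0.2, -3.2]
gripper_width: 0.533
time_s: 19.87
tcp_pos: [0.6521, 0.1242, 0.0533]
ee_rot: [[-0.0, -1.0, 0.003], [-1.0, 0.0, 0.001], [-0.001, -0.003, -1.0]]
wrist_force: [-0.6, 0.6, -2.2]
gripper_width: 0.537
```

```bash
python3 -m jog '[[0,0,0.3,0,0,0],[0,0,0.3,0,0,0],[0,0,0.2,0,0,0],[0,0,0,0,0,0],[0,0,0,0,0,0]]'; python3 -m jog '[[0,0,0,0,0,0],[0,0,0,0,0,0],[0,0,0,0,0,0],[0,0,0,0,0,0],[0,0,0,0,0,0]]'
```

```text
time_s: 20.28
tcp_pos: [0.6515, 0.124, 0.0453]
ee_rot: [[0.0, -1.0, 0.001], [-1.0, -0.0, -0.0], [0.0, -0.001, -1.0]]
wrist_force: [-2.3, 0.1, 5.8]
gripper_width: 0.537
time_s: 20.7
tcp_pos: [0.6515, 0.124, 0.0453]
ee_rot: [[0.0, -1.0, 0.001], [-1.0, -0.0, -0.0], [0.0, -0.001, -1.0]]
wrist_force: [-2.1, 0.2, 6.4]
gripper_width: 0.531
```

```bash
python3 -m jog '[[0,0,0,0,0,0],[0,0,0,0,0,0],[0,0,0,0,0,0],[0,0,0,0,0,0],[0,0,0,0,0,0]]' 8.7; python3 -m jog '[[0,0,0,0,0,0],[0,0,-0.5,0,0,0],[0,0,-2.5,0,0,0],[0,0,-3,0,0,0],[0,0,-3,0,0,0]]';  python3 -m jog '[[1.97,2.05,0,0,0,0],[1.97,2.05,0,0,0,0],[1.97,2.05,0,0,0,0],[1.97,2.05,0,0,0,0],[1.97,2.05,0,0,0,0]]'; python3 -m jog '[[1.97,2.05,0,0,0,0],[1.97,2.05,0,0,0,0],[1.97,2.05,0,0,0,0],[1.97,2.05,0,0,0,0],[1.97,2.05,0,0,0,0]]'; python3 -m jog '[[0,0,0.5,0,0,0],[0,0,1,0,0,0],[0,0,1,0,0,0],[0,0,0.5,0,0,0],[0,0,0,0,0,0]]'
python3 - <<'E'
from h import *
c=capture("side");cv2.imwrite("pics/side5.png",c["frame"][:,:,::-1])
c=capture("top");cv2.imwrite("pics/top5.png",c["frame"][:,:,::-1])
print(sense()["tcp_pos"])
E
```

```text
time_s: 21.12
tcp_pos: [0.6513, 0.1239, 0.0435]
ee_rot: [[-0.0, -1.0, -0.0], [-1.0, 0.0, -0.0], [0.0, 0.0, -1.0]]
wrist_force: [0.1, -0.1, 0.0]
gripper_width: 0.828
time_s: 21.53
tcp_pos: [0.6509, 0.1237, 0.1345]
ee_rot: [[0.0, -1.0, -0.001], [-1.0, -0.0, -0.001], [0.001, 0.001, -1.0]]
wrist_force: [0.5, -0.9, 0.4]
gripper_width: 0.993
time_s: 21.95
tcp_pos: [0.5478, 0.0246, 0.1343]
ee_rot: [[0.0, -1.0, 0.001], [-1.0, -0.0, 0.0], [-0.0, -0.001, -1.0]]
wrist_force: [-0.2, -0.1, 0.9]
gripper_width: 0.996
time_s: 22.37
tcp_pos: [0.4453, -0.0739, 0.1344]
ee_rot: [[0.0, -1.0, 0.001], [-1.0, -0.0, 0.0], [-0.0, -0.001, -1.0]]
wrist_force: [0.9, -1.0, -0.2]
gripper_width: 0.999
time_s: 22.78
tcp_pos: [0.4458, -0.073, 0.1031]
ee_rot: [[-0.0, -1.0, -0.002], [-1.0, 0.0, -0.0], [0.0, 0.002, -1.0]]
wrist_force: [-0.7, -0.7, 0.2]
gripper_width: 0.999
[ 0.44677206 -0.07287834  0.10407284]
```

View pics/side5.png

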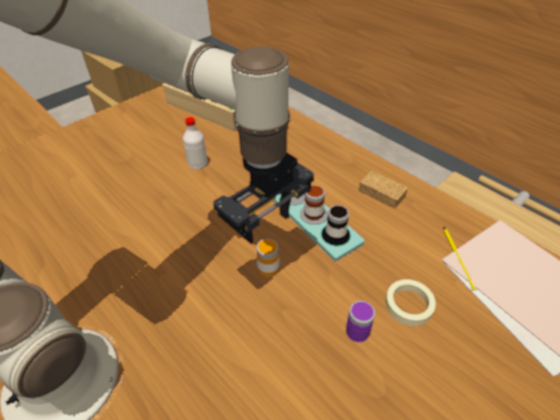

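View pics/top5.png

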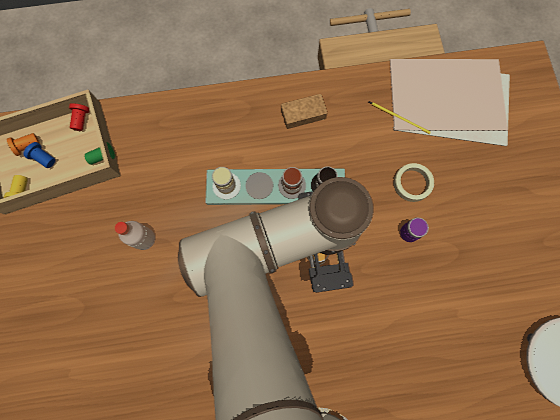

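Straw (223,177), chestnut (292,177) and ebony (top view (326,176), side view (337,214)) all stand upright on their marks. Next, honey.

```bash
python3 -m jog '[[0,0,1.6,0,0,0],[0,0,1.6,0,0,0],[0,0,1.6,0,0,0],[0,0,1.6,0,0,0],[0,0,1.6,0,0,0]]'; python3 -m jog '[[0,0,0,0,0,0],[0,0,0,0,0,0],[0,0,0,0,0,0],[0,0,0,0,0,0],[0,0,0,0,0,0]]' 3.5;python3 -m jog '[[0,0,0,0,0,0],[0,0,0,0,0,0],[0,0,0,0,0,0],[0,0,0,0,0,0],[0,0,0,0,0,0]]'
```

```text
time_s: 23.3
tcp_pos: [0.4473, -0.0728, 0.0239]
ee_rot: [[0.0, -1.0, 0.002], [-1.0, -0.0, 0.0], [-0.0, -0.002, -1.0]]
wrist_force: [0.7, 0.5, 0.7]
gripper_width: 1.002
time_s: 23.72
tcp_pos: [0.4472, -0.0729, 0.0249]
ee_rot: [[0.0, -1.0, 0.002], [-1.0, -0.0, 0.0], [-0.0, -0.002, -1.0]]
wrist_force: [-0.4, -0.4, 0.8]
gripper_width: 0.702
time_s: 24.13
tcp_pos: [0.4459, -0.0731, 0.0242]
ee_rot: [[-0.0, -1.0, -0.001], [-1.0, 0.0, -0.0], [0.0, 0.001, -1.0]]
wrist_force: [-2.6, 0.2, 6.8]
gripper_width: 0.54
```

```bash
python3 -m jog '[[0,0,-1.5,0,0,0],[0,0,-2.5,0,0,0],[0,0,-3,0,0,0],[0,0,-2.5,0,0,0],[0,0,-1.5,0,0,0]]'; python3 -m jog '[[-0.6,-1,0,0,0,0],[-1.1,-1.8,0,0,0,0],[-1.3,-2.3,0,0,0,0],[-1.4,-2.3,0,0,0,0],[-1.3,-2.3,0,0,0,0]]';  python3 -m jog '[[-1.4,-2.3,0,0,0,0],[-1.3,-2.3,0,0,0,0],[-1.3,-2.3,0,0,0,0],[-1.1,-1.6,0,0,0,0],[-0.6,-1,0,0,0,0]]'; python3 -m jog '[[0,0,0,0,0,0],[0,0,1.5,0,0,0],[0,0,1.5,0,0,0],[0,0,1,0,0,0],[0,0,0,0,0,0]]'; python3 -m jog '[[0,0,1,0,0,0],[0,0,1.5,0,0,0],[0,0,1,0,0,0],[0,0,0.5,0,0,0],[0,0,0,0,0,0]]';python3 -m jog '[[0,0,0.3,0,0,0],[0,0,0,0,0,0],[0,0,0,0,0,0],[0,0,0,0,0,0],[0,0,0,0,0,0]]'
```

```text
time_s: 24.55
tcp_pos: [0.4477, -0.0729, 0.1362]
ee_rot: [[0.0, -1.0, 0.004], [-1.0, -0.0, 0.001], [-0.001, -0.004, -1.0]]
wrist_force: [1.5, 0.6, -1.9]
gripper_width: 0.534
time_s: 24.97
tcp_pos: [0.5439, -0.015, 0.132]
ee_rot: [[-0.001, -1.0, -0.002], [-1.0, 0.001, 0.0], [-0.0, 0.002, -1.0]]
wrist_force: [0.8, 0.2, -1.5]
gripper_width: 0.539
time_s: 25.38
tcp_pos: [0.6398, 0.0427, 0.1307]
ee_rot: [[0.001, -1.0, -0.002], [-1.0, -0.001, -0.0], [0.0, 0.002, -1.0]]
wrist_force: [0.3, 0.2, -2.3]
gripper_width: 0.537
time_s: 25.8
tcp_pos: [0.6355, 0.0404, 0.0897]
ee_rot: [[-0.001, -1.0, -0.008], [-1.0, 0.001, -0.001], [0.001, 0.008, -1.0]]
wrist_force: [-0.6, 0.6, -2.6]
gripper_width: 0.541
time_s: 26.22
tcp_pos: [0.6374, 0.0407, 0.0524]
ee_rot: [[-0.0, -1.0, -0.002], [-1.0, 0.0, -0.001], [0.001, 0.002, -1.0]]
wrist_force: [0.1, 0.3, -2.8]
gripper_width: 0.538
time_s: 26.63
tcp_pos: [0.6387, 0.041, 0.0514]
ee_rot: [[-0.0, -1.0, 0.001], [-1.0, 0.0, 0.0], [-0.0, -0.001, -1.0]]
wrist_force: [0.5, -1.1, -1.9]
gripper_width: 0.539
```

```bash
python3 -m jog '[[0,0,0.3,0,0,0],[0,0,0.2,0,0,0],[0,0,0.2,0,0,0],[0,0,0,0,0,0],[0,0,0,0,0,0]]'; python3 -m jog '[[0,0,0,0,0,0],[0,0,0,0,0,0],[0,0,0,0,0,0],[0,0,0,0,0,0],[0,0,0,0,0,0]]'
```

```text
time_s: 27.05
tcp_pos: [0.6383, 0.0409, 0.0443]
ee_rot: [[0.0, -1.0, -0.0], [-1.0, -0.0, -0.0], [0.0, 0.0, -1.0]]
wrist_force: [-1.8, 0.9, 2.2]
gripper_width: 0.543
time_s: 27.47
tcp_pos: [0.6383, 0.0409, 0.0443]
ee_rot: [[0.0, -1.0, 0.0], [-1.0, -0.0, -0.0], [0.0, -0.0, -1.0]]
wrist_force: [-2.7, 0.1, 4.5]
gripper_width: 0.536
```

```bash
python3 -m jog '[[0,0,0,0,0,0],[0,0,0,0,0,0],[0,0,0,0,0,0],[0,0,0,0,0,0],[0,0,0,0,0,0]]' 8.7; python3 -m jog '[[0,0,0,0,0,0],[0,0,-0.5,0,0,0],[0,0,-2.5,0,0,0],[0,0,-4,0,0,0],[0,0,-4,0,0,0]]'; python3 -m jog '[[0,2,-2,0,0,0],[0,2.5,-2,0,0,0],[0,3,-1,0,0,0],[0,3,0,0,0,0],[0,3,0,0,0,0]]'; python3 -m jog '[[-2.8,2,0,0,0,0],[-2.8,2,0,0,0,0],[-2.8,2,0,0,0,0],[-2.8,2,0,0,0,0],[-2.8,2,0,0,0,0]]'; python3 -m jog '[[-3,1,0,0,0,0],[-3,1,0,0,0,0],[-3,1,0,0,0,0],[-3,1,0,0,0,0],[-3,1,0,0,0,0]]'; python3 -m jog '[[-2,0,0,0,0,0],[-2,0,0,0,0,0],[-2,0,0,0,0,0],[0,0,0,0,0,0],[0,0,0,0,0,0]]'
python3 - <<'E'
from h import *
c=capture("side");cv2.imwrite("pics/side6.png",c["frame"][:,:,::-1])
c=capture("top");cv2.imwrite("pics/top6.png",c["frame"][:,:,::-1])
print(sense()["tcp_pos"])
E
```

```text
time_s: 27.88
tcp_pos: [0.6384, 0.0409, 0.0435]
ee_rot: [[-0.0, -1.0, 0.0], [-1.0, 0.0, 0.0], [-0.0, -0.0, -1.0]]
wrist_force: [-0.1, 0.1, 0.2]
gripper_width: 0.831
time_s: 28.3
tcp_pos: [0.6374, 0.0406, 0.1541]
ee_rot: [[-0.0, -1.0, -0.003], [-1.0, 0.0, -0.001], [0.001, 0.003, -1.0]]
wrist_force: [0.6, 0.9, -0.2]
gripper_width: 0.996
time_s: 28.72
tcp_pos: [0.5025, 0.041, 0.2052]
ee_rot: [[-0.0, -1.0, 0.003], [-1.0, 0.0, 0.001], [-0.001, -0.003, -1.0]]
wrist_force: [0.0, -0.3, 0.6]
gripper_width: 0.999
time_s: 29.13
tcp_pos: [0.4023, 0.1819, 0.2046]
ee_rot: [[-0.001, -1.0, 0.001], [-1.0, 0.001, 0.001], [-0.001, -0.001, -1.0]]
wrist_force: [1.2, 0.8, 0.4]
gripper_width: 1.002
time_s: 29.55
tcp_pos: [0.3525, 0.3324, 0.2046]
ee_rot: [[0.0, -1.0, 0.001], [-1.0, -0.0, 0.001], [-0.001, -0.001, -1.0]]
wrist_force: [0.6, 0.9, 0.8]
gripper_width: 0.999
time_s: 29.97
tcp_pos: [0.3531, 0.3916, 0.2038]
ee_rot: [[0.001, -1.0, -0.0], [-1.0, -0.001, -0.0], [0.0, 0.0, -1.0]]
wrist_force: [-0.7, 0.1, -0.3]
gripper_width: 1.001
[0.35319713 0.39040414 0.20395937]
```

View pics/side6.png

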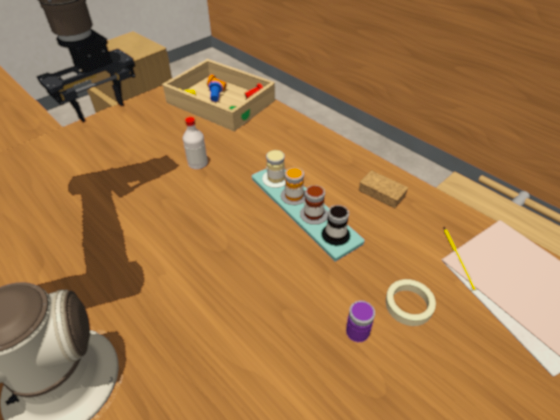

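View pics/top6.png

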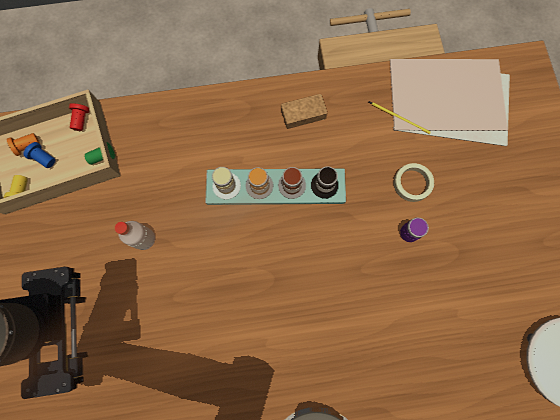

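All four jars stand in order on the board: straw (222,177), honey (258,177), chestnut (292,177), ebony (327,176). The tape and the glue look unmoved. One last measurement of the lids.

Run:
```python
from h import *
M=dict(top=[(.6526,.1249),(.6401,.0429),(.6289,-.0378),(.6174,-.1188)],side=[(.6494,.1228),(.6359,.0397),(.6248,-.0412),(.614,-.1217)])
P=dict(top=[(222,177),(258,177),(292,177),(327,175)],side=[(276,157),(294,174),(315,191),(338,212)])
for n in M:
    c=capture(n)
    for m,(u,v) in zip(M[n],P[n]):
        e=blob(c,u,v,22);p=ray(c,*e[0],.096);print(n,np.round(e[0],1),np.round(e[1],1),p.round(4),"off mm",((p[:2]-m)*1000).round(1))
    print(ray(c,414,181,.025)) if n=="top" else 0
```

```text
top [221.2 175.5] [17.5 17.7] [0.6529 0.1245 0.096 ] off mm [ 0.3 -0.4]
top [257.5 175.9] [16.3 17.2] [0.6396 0.0413 0.096 ] off mm [-0.5 -1.6]
top [291.9 175.7] [16.2 16.4] [ 0.6283 -0.038   0.096 ] off mm [-0.6 -0.2]
top [327.2 175.2] [15.9 16.1] [ 0.6175 -0.1196  0.096 ] off mm [ 0.1 -0.8]
[ 0.59295223 -0.34183688  0.025     ]
side [274.9 155.2] [ 9.9 15.6] [0.6499 0.123  0.096 ] off mm [0.5 0.2]
side [294.1 172.4] [10.  14.7] [0.6375 0.0408 0.096 ] off mm [1.6 1.1]
side [314.4 190.7] [ 9.7 15.3] [ 0.6256 -0.0385  0.096 ] off mm [0.8 2.7]
side [338.1 211.4] [ 9.3 14.5] [ 0.6142 -0.1211  0.096 ] off mm [0.2 0.6]
```

All four offsets are within 3 mm.

```bash
python3 -c "
from station import finish_job;print(finish_job())"
```

```text
the job is handed in; nothing more can be done
None
```

The four jars now stand on the turquoise board in shade order: straw on white, honey on the grey next to white, chestnut on the grey next to black, and ebony on black. I handed the job in at about 30 s of the 99 s allowed; no verdict came back.

- **Placing:** in the last pictures all four jars looked upright. Each lid centre was within about 3 mm of its mark's centre in both camera views, against the 12 mm limit. The largest offset was 2.8 mm, for chestnut in the side view.
- **Camera disagreement:** the two cameras differed by about 3 mm in absolute position. I aimed at the average of the two.
- **Other objects:** the tape roll, glue bottle and purple jar look unmoved in the pictures. I judged this by eye and did not re-measure them.
- **Robot:** the gripper was open and clear of everything when I handed in.

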